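# Set the green winch to freespool

## Robot

A 6-joint arm with a two-finger parallel gripper is mounted at the origin on a cart in front of the work surface, level with it; the furniture and walls round the work are solid. World frame = base frame: x ahead of the robot, y to its left, z up, the work surface at z = 0. Lengths are in m, angles in degrees, forces in N, time in s.
With the tool pointing down it reaches from about 0.4 to 0.825 m from the base axis. Payload 7 kg.
Tool frame: the origin (TCP) lies midway between the tips of the shut fingers; the grasp point (between the pads) lies 19 mm behind it; z points along the fingers, y is the direction in which the jaws open and shut (so a half turn about z gives the same grasp; the last joint's range is limited). The gripper opens to 88 mm and grips with 3 to 60 N. Pads are 19 mm wide; open, the fingers measure 130 mm over their backs; the gripper's body (78 mm by 193 mm) begins 47 mm behind the grasp point.
Start: joints at [-53.05, 20.546, 0.682, 0, -70.136, -16.507], TCP at [0.236, -0.632, 0.227] pointing down, gripper open.
Joint ranges: [-176.03, 176.03], [-82.01, 121.73], [-58.28, 71.71], [-173.87, 95.51], [-174.79, -0.11], [-173.66, 173.66]. Speed limits (degrees/s): [136.94, 136.94, 172.46, 180, 180, 180].

## Interface

Orientations are given as [roll, pitch, yaw] about the fixed x, y, z axes, in that order (R = Rz(yaw) Ry(pitch) Rx(roll)).
In Python, from plant import r gives the robot as it stands. The module is installed in compiled form; this text tells all that it offers.
- The arm moves only by the tool send_rows, never from a script. Its argument "motion" is a list of rows, each an object with "travel": the shift along the tool's x, y, z in m, a list of three; "spin": the turn about the tool's z in degrees. In form: [{"travel": [tx, ty, tz], "spin": spin}, ...]. A call has 1 to 5 rows; each row shifts and turns the pose as measured when the row begins, along the tool's axes as they then stand; what a row does not reach is not made up. A row lasts 1/12 s, in which the tool goes at most 41.7 mm and 7.16 degrees, less where a joint would pass 70% of its speed; a pose out of reach is approached as far as the arm can. A call is refused whole if a number of a shift passes 0.0417 or a number of a turn 7.16, either way. A call with a gripper value outside its range is refused whole. "gripper" is the gripper command: -1 is shut, 1 is fully open, values between are in proportion, set as the call begins (left out, the last holds). The fingers move at their own pace and stop on an object; "squeeze" is the grip in N (left out, the last holds). Time passes only in rows, so rows that do not move let the fingers close. It gives the time, the measured TCP pose, the force and the opening at its end, in the units of the state.
- r.get_state(): the state, without advancing time (a new reading comes with each control period).
- r.capture(name): name is "scene" or "top" or "wrist"; returns (picture, depth): 384x512x3 uint8, blue, green, red; 384x512 float32, m along the optical axis (not along the pixel's ray), 0 where there is no reading.
- r.get_calibration(name): a dict with "fov_y" (degrees; the focal length in pixels is half the picture's height over the tangent of half this angle, whatever the lens; pixels are square), "cx", "cy" (the principal point, pixels), "origin" and "orientation" of the camera in the world. Camera axes: x right, y down, z forward; pixel columns grow to the right and rows downward; lengths in m; the calibration is good to about 2 mm. A picture is of the moment at which its call begins: read the wrist's pose just before it. get_calibration takes no time and is no camera call; for the wrist camera it gives the pose at the moment of the call.
- r.close_job(): hands the job in, once; it reports no verdict.
Trained networks look in the newest picture that a camera, given by its name, has taken for a name from the list of things; names that differ only in an ending like _2 or _b are one class to them, and where a whole thing is asked for, a point or a joint stands for the part that bears it (a point fixed in the world has none). Each returns a list of dicts, best first, with "conf" (0 to 1); they miss things now and then, are a little off and sometimes report something else, mostly with a low value. They report only what shows in the picture. A call takes as long as a camera call.
- r.boxes_of(camera, target): "at" ([x, y, z] in m, in the coordinates of the camera as it stood for that picture, good to about 4 mm: the middle of the surface that is visible of it).
- r.pinpoint(camera, target): "at" ([x, y, z] in m, in the coordinates of the camera as it stood for that picture, good to about 4 mm: a listed point, or the origin of a listed thing).
The state is a dict: "time_s": time; "joints": joint angles; "qd": joint speeds; "joint_torque": joint torques, N m; "tcp_pos": TCP position; "eef_rot": TCP orientation; "contact_force": force on the tool from outside, world axes, zero at the start; "moment": the same for the moment, N m; "gripper_width": finger opening in m.
Only numpy, scipy, OpenCV 4.12 (cv2) and the standard library are available. Lean on these libraries where they do the work, as an engineer would, in place of code of your own. Each camera call takes 0.05 s, during which the arm holds its last target. There are 200 camera calls.

## Task

Put the green winch into freespool: pull its black clutch knob straight up against the spring, turn it clockwise as seen from above so that its white pointer goes from the white square to the red dot, and let it snap fully down into that notch. Leave the yellow winch's knob as it is.

Things in the scene. Friction and masses are not known exactly. Their poses are not given: they have to be found in the camera images.
- green_grip (a point): Grip point on the upright turning axis of the black knob on top of the green winch (bolted down, level). The knob is a bar 50 mm long (point x, toward its white pointer), 18 mm thick (y; fingers close along y), 36 mm tall. The point lies 14 mm below the bar's top and 22 mm above its underside, which stands 9 mm above a steel collar (radius 29 mm). z is up; the point moves with the knob.
- green_lift (a joint): How far the green winch's knob is pulled up, m: 0 when fully down in a notch, 0.020 at most. The spring pulls it down with 6 N at 0 and 10 N at 0.020. It can pass from one notch to the other only when up by more than 0.008; about 0.014 is a good height.
- green_turn (a joint): Turn of the green winch's knob, rad, growing clockwise seen from above: about 0 in the engaged notch (white square on the case), where it starts, 1.05 (60 degrees) in the freespool notch (red dot). Stops at -0.12 and 1.17; slight friction. Let go past 0.9 it drops into the freespool notch.
- yellow_grip (a point): The same point on the knob of the other winch, alike but for its yellow gear case; to be left alone. Both have an 80 x 70 mm case, 80 mm tall, and a bare steel drum to one side. Either one may stand on the left.

How it is judged (in metres and radians):
On the way, in this order (a step that is already met when the one before it is completed fails the run):
1. the green winch's knob is pulled up clear of its notch (value of joint green_lift above 0.008 m), for 0.1 s.
2. it is turned past the land to the red dot (value of joint green_turn above 0.85 rad), for 0.1 s.
At the end, for the whole second after the job is handed in: the green winch's knob stands in the freespool notch (turned more than 0.85 rad; the notch allows up to 1.17), snapped down to within 3 mm of fully home and at rest (value of joint green_turn above 0.85 rad and value of joint green_lift below 0.003 m and velocity of joint green_turn between -0.05 and 0.05 rad/s); the robot touches nothing.
It fails at once if the yellow winch's knob is pulled up or shifted by more than 5 mm (distance of yellow_grip from where it was at the start of the episode above 0.005 m).
It also fails if it takes over 32 s, if anything falls off the work surface, if the arm or the gripper's body presses on something with over 40 N, if the wrist force passes 120 N, or if a joint passes its speed limit or range.

## Working session

There is one attempt and no reset: what is moved stays moved. The work goes in short steps, Python scripts to look and compute and a tool call to move; the robot and the scene stay as the last step left them, time stands still between calls to the robot, and variables do not carry over. Pictures are saved under pics/ and viewed, about 8 in all and at most 12, crops included, and the job is handed in when it is done.

Besides the shell and the picture viewer there is one more tool, called after "Call:" by a JSON object that holds its "api" and its "payload". send_rows: Moves the arm, as the interface text tells. Its arguments: {"type":"object","properties":{"motion":{"type":"array"},"gripper":{"type":"number"},"squeeze":{"type":"number"}},"required":["motion"]}

```bash
mkdir -p pics; cat > h.py <<'E'
import numpy as np, cv2
from scipy.spatial.transform import Rotation as R
from plant import r
def look(cam,targets,save=None):
    c=r.get_calibration(cam); im,d=r.capture(cam)
    o=np.array(c["origin"]); M=np.array(c["orientation"])
    M=M if M.shape==(3,3) else R.from_euler('xyz',M,degrees=True).as_matrix()
    f=im.shape[0]/2/np.tan(np.radians(c["fov_y"]/2))
    if save: cv2.imwrite("pics/"+save,im)
    for t in targets:
        for k in r.pinpoint(cam,t)[:3]:
            p=np.array(k["at"]); print(cam,t,round(k["conf"],2),(o+M@p).round(4),"px",(f*p[0]/p[2]+c["cx"]).round(),(f*p[1]/p[2]+c["cy"]).round())
    return im,d,o,M,f,c
E
python3 - <<'E'
from h import *
import cv2
a=look("top",["green_grip","yellow_grip"])
b=look("scene",["green_grip","yellow_grip"])
print(a[5]);print(b[5]);print(r.get_state())
cv2.imwrite("pics/a.png",a[0]);cv2.imwrite("pics/b.png",b[0])
E
```

```text
top green_grip 0.58 [ 0.4687 -0.2453  0.1212] px 302.0 209.0
top yellow_grip 0.77 [ 0.4981 -0.0044  0.1239] px 200.0 193.0
scene green_grip 0.55 [ 0.4739 -0.2453  0.1248] px 283.0 190.0
scene yellow_grip 0.92 [ 0.5005 -0.0048  0.1185] px 232.0 244.0
{'fov_y': 55.82264891419498, 'cx': 257.031547784941, 'cy': 184.98202900388995, 'origin': array([ 0.34206931, -0.14621617,  0.96696212]), 'orientation': array([-1.67990596e+02,  1.13063503e-01, -8.79178017e+01])}
{'fov_y': 43.10386921868849, 'cx': 254.58745947332955, 'cy': 189.07939626585744, 'origin': array([0.12016436, 0.72578249, 0.84750774]), 'orientation': array([-125.06484407,   -1.26192898, -154.98291967])}
{'time_s': 0.3, 'joints': array([-5.30492158e+01,  2.05639864e+01,  6.67036892e-01, -5.18219547e-03,
       -7.01364187e+01, -1.65075869e+01]), 'qd': array([-0.01487929, -0.19236797,  0.11138016,  0.0948226 ,  0.05485142,
        0.00534399]), 'joint_torque': array([ 1.48853793e-03, -5.81809974e+01,  2.92815882e+01,  6.99002847e+00,
        9.25085857e-03, -9.99096665e-05]), 'tcp_pos': array([ 0.23568696, -0.63233968,  0.22623235]), 'eef_rot': array([ 1.79966623e+02, -4.80933060e-03, -1.59558564e+02]), 'contact_force': array([ 0.42792673, -0.18021506, -0.29720121]), 'moment': array([ 0.03147528, -0.06930126,  0.04450495]), 'gripper_width': 0.08749817824316056}
```

```bash
python3 - <<'E'
import cv2
a=cv2.imread("pics/a.png")[130:270,150:350]
cv2.imwrite("pics/a1.png",cv2.resize(a,None,fx=4,fy=4,interpolation=cv2.INTER_CUBIC))
E
```

```text
(no output)
```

View pics/a1.png

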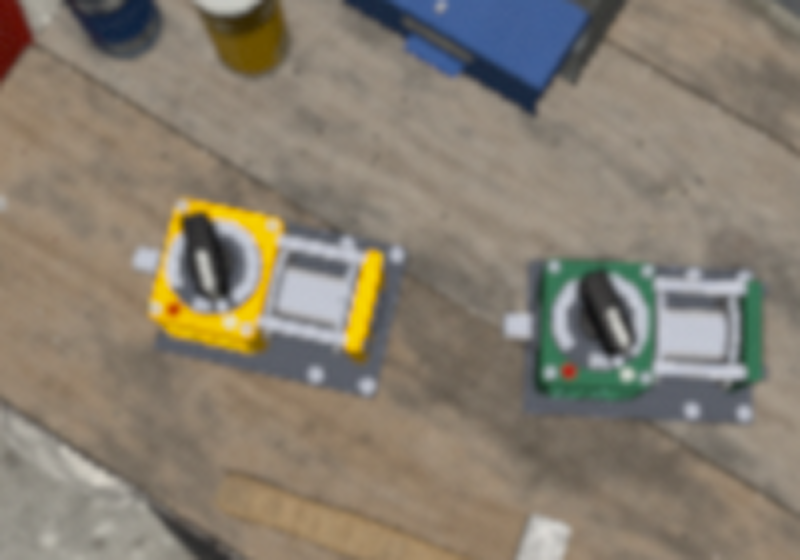

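View pics/b.png

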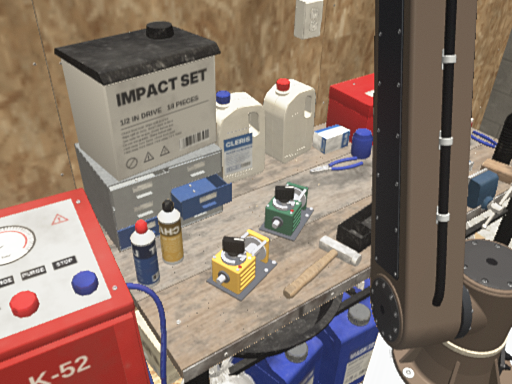

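Green is the right-hand winch (knob at about crop px 608,316; pointer down-right at the white square 627,375; red dot at 568,370). The yellow winch stands to the left. In the scene picture both are clear of the tall boxes.

```bash
cat >> h.py <<'E'
def delta(p,yaw=None):
    s=r.get_state(); T=R.from_euler('xyz',s["eef_rot"],degrees=True)
    print("tcp",np.round(s["tcp_pos"],4),"rot",np.round(s["eef_rot"],2),"d_tool",T.inv().apply(np.array(p)-s["tcp_pos"]).round(4),"t",s["time_s"],"w",round(s["gripper_width"],4),"F",np.round(s["contact_force"],1))
    if yaw is not None: print("spin",-((yaw-s["eef_rot"][2]+180)%360-180))
def cloud(d,o,M,f,c):
    v,u=np.mgrid[:d.shape[0],:d.shape[1]]
    return np.dstack([(u-c["cx"])/f*d,(v-c["cy"])/f*d,d])@M.T+o
E
python3 - <<'E'
from h import *
delta([.471,-.245,.20],-155)
im,d,o,M,f,c=look("top",[])
P=cloud(d,o,M,f,c)[d>0]
q=P[(P[:,2]>.14)&(np.hypot(P[:,0]-.471,P[:,1]+.245)<.2)]
print(len(q), q[:20].round(3), q.min(0) if len(q) else 0)
w=np.linspace(0,1,30)
E
```

```text
tcp [ 0.2357 -0.6323  0.2262] rot [ 179.97   -0.   -159.56] d_tool [-0.3558  0.2808  0.0264] t 0.3 w 0.0875 F [ 0.4 -0.2 -0.3]
spin -4.558563509166532
5913 [[ 0.671 -0.257  0.47 ]
 [ 0.67  -0.26   0.47 ]
 [ 0.671 -0.249  0.466]
 [ 0.67  -0.253  0.467]
 [ 0.67  -0.254  0.468]
 [ 0.669 -0.256  0.469]
 [ 0.669 -0.257  0.469]
 [ 0.67  -0.259  0.468]
 [ 0.669 -0.26   0.47 ]
 [ 0.67  -0.24   0.465]
 [ 0.671 -0.243  0.464]
 [ 0.67  -0.244  0.464]
 [ 0.671 -0.246  0.464]
 [ 0.67  -0.247  0.464]
 [ 0.669 -0.249  0.466]
 [ 0.67  -0.25   0.465]
 [ 0.67  -0.252  0.465]
 [ 0.669 -0.253  0.467]
 [ 0.67  -0.255  0.465]
 [ 0.67  -0.256  0.466]] [ 0.27372885 -0.37419308  0.14017854]
```

```bash
python3 - <<'E'
from h import *
im,d,o,M,f,c=look("top",[])
P=cloud(d,o,M,f,c)[d>0]
q=P[(P[:,2]>.14)&(np.hypot(P[:,0]-.471,P[:,1]+.245)<.2)]
for lo in np.arange(.25,.7,.05):
    k=q[(q[:,0]>=lo)&(q[:,0]<lo+.05)]
    if len(k): print(round(lo,2),len(k),k.min(0).round(2),k.max(0).round(2))
E
```

```text
0.25 3485 [ 0.27 -0.32  0.66] [ 0.3  -0.28  0.73]
0.3 1973 [ 0.3  -0.38  0.63] [ 0.35 -0.31  0.71]
0.6 14 [ 0.65 -0.24  0.14] [ 0.65 -0.23  0.21]
0.65 450 [ 0.65 -0.26  0.14] [ 0.67 -0.2   0.47]
```

Call:
{"api": "send_rows", "payload": {"motion": [{"travel": [-0.035, 0.028, 0], "spin": 0}, {"travel": [-0.035, 0.028, 0], "spin": 0}, {"travel": [-0.035, 0.028, 0], "spin": 0}, {"travel": [-0.035, 0.028, 0], "spin": 0}, {"travel": [-0.035, 0.028, 0], "spin": -2}], "gripper": 1, "squeeze": 45}}

```text
time_s: 0.82
tcp_pos: [0.3423, -0.4525, 0.2235]
eef_rot: [179.9, -0.1, -158.2]
contact_force: [1.3, -0.4, -0.4]
gripper_width: 0.0878
```

Call:
{"api": "send_rows", "payload": {"motion": [{"travel": [-0.034, 0.025, 0], "spin": 1}, {"travel": [-0.034, 0.025, 0], "spin": 1}, {"travel": [-0.034, 0.025, 0], "spin": -2}, {"travel": [-0.034, 0.025, 0], "spin": -2}, {"travel": [-0.034, 0.025, 0], "spin": -2}]}}

```text
time_s: 1.23
tcp_pos: [0.4515, -0.2747, 0.2248]
eef_rot: [-180.0, 0.0, -154.1]
contact_force: [0.7, -0.8, -0.1]
gripper_width: 0.0877
```

Call:
{"api": "send_rows", "payload": {"motion": [{"travel": [-0.02, 0.015, 0], "spin": 0}, {"travel": [0, 0, 0], "spin": 0}]}}

```text
time_s: 1.4
tcp_pos: [0.4665, -0.2464, 0.2256]
eef_rot: [-179.9, 0.1, -153.7]
contact_force: [0.4, -0.6, 0.1]
gripper_width: 0.0878
```

```bash
python3 - <<'E'
from h import *
delta([.471,-.245,.20],-155)
im,d,o,M,f,c=look("wrist",["green_grip","yellow_grip"],"w1.png")
print(c)
delta([.471,-.245,.20],-155)
P=cloud(d,o,M,f,c); m=(d>0)&(np.hypot(P[...,0]-.471,P[...,1]+.245)<.045)&(P[...,2]>.115)&(P[...,2]<.145)
q=P[m]; print(len(q))
t=q[(q[:,2]>.128)]
for s in (q,t):
    if len(s)>10:
        rect=cv2.minAreaRect((s[:,:2]*1000).astype(np.float32)); print(len(s),rect,cv2.boxPoints(rect),s[:,2].max(),np.median(s[:,2]))
E
```

```text
tcp [ 0.4665 -0.2464  0.2256] rot [-1.7994e+02  1.5000e-01 -1.5367e+02] d_tool [-0.0046 -0.0008  0.0256] t 1.4 w 0.0878 F [ 0.4 -0.6  0.1]
spin 1.3343268869037672
wrist green_grip 0.93 [ 0.477  -0.2466  0.122 ] px 251.0 204.0
{'fov_y': 58.51603492352245, 'cx': 255.8121447946116, 'cy': 194.32073055006492, 'origin': array([ 0.39295252, -0.2833386 ,  0.38363384]), 'orientation': array([1.62374127e+02, 4.38910304e-02, 1.16354662e+02])}
tcp [ 0.4646 -0.2495  0.2254] rot [-1.7995e+02  8.0000e-02 -1.5381e+02] d_tool [-0.0077  0.0012  0.0254] t 1.55 w 0.0877 F [-0.6 -0.3  0.4]
spin 1.188841507665927
1490
1490 ((470.7245178222656, -246.25682067871094), (50.31840133666992, 19.157365798950195), 24.682241439819336) [[ 443.864   -248.05939]
 [ 451.86383 -265.4665 ]
 [ 497.58502 -244.45425]
 [ 489.5852  -227.04715]] 0.13648714981413615 0.13372163494067146
1379 ((470.93475341796875, -246.09645080566406), (49.87482452392578, 18.002452850341797), 25.093908309936523) [[ 444.53363 -248.52084]
 [ 452.16852 -264.82413]
 [ 497.33588 -243.67206]
 [ 489.701   -227.36877]] 0.13648714981413615 0.13381826878227968
```

View pics/w1.png

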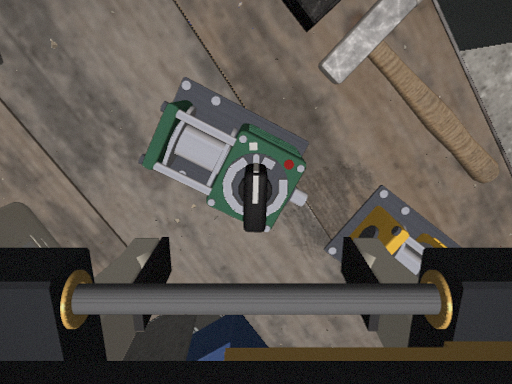

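The wrist view shows the green knob at (255,195): its pointer is up at the white square (253,146), and the red dot (288,164) lies clockwise. Depth gives its bar as 50x18 mm, centred at (0.471,-0.246), yaw -155, top at z 0.134.

Call:
{"api": "send_rows", "payload": {"motion": [{"travel": [-0.007, 0, 0.02], "spin": 1}, {"travel": [0, 0, 0.02], "spin": 0}, {"travel": [0, 0, 0.02], "spin": 0}, {"travel": [0, 0, 0], "spin": 0}]}}

```text
time_s: 1.88
tcp_pos: [0.4702, -0.2507, 0.1653]
eef_rot: [-179.8, 0.3, -155.2]
contact_force: [-0.6, 0.1, -0.1]
gripper_width: 0.0879
```

```bash
python3 - <<'E'
from h import *
delta([.4709,-.2461,.101],-155)
E
```

```text
tcp [ 0.4702 -0.2507  0.1653] rot [-179.79    0.26 -155.18] d_tool [-0.0023  0.0041  0.0643] t 1.8833 w 0.0879 F [-0.6  0.1 -0.1]
spin -0.17903225676781176
```

Call:
{"api": "send_rows", "payload": {"motion": [{"travel": [-0.002, 0.004, 0.02], "spin": 0}, {"travel": [0, 0, 0.02], "spin": 0}, {"travel": [0, 0, 0.015], "spin": 0}, {"travel": [0, 0, 0.007], "spin": 0}, {"travel": [0, 0, 0], "spin": 0}]}}

```text
time_s: 2.3
tcp_pos: [0.4695, -0.2526, 0.1047]
eef_rot: [-179.6, 0.3, -155.6]
contact_force: [-1.2, 0.7, 0.9]
gripper_width: 0.0873
```

```bash
python3 - <<'E'
from h import *
delta([.4709,-.2461,.101],-155)
E
```

```text
tcp [ 0.4695 -0.2526  0.1047] rot [-179.64    0.28 -155.62] d_tool [-0.0039  0.0054  0.0037] t 2.3 w 0.0873 F [-1.2  0.7  0.9]
spin -0.6215218111402692
```

Call:
{"api": "send_rows", "payload": {"motion": [{"travel": [-0.004, 0.006, 0.003], "spin": -0.6}, {"travel": [0, 0.001, 0], "spin": 0}]}}

```text
time_s: 2.47
tcp_pos: [0.4706, -0.2457, 0.103]
eef_rot: [-179.6, 0.3, -155.1]
contact_force: [-0.1, -0.4, -0.3]
gripper_width: 0.0876
```

```bash
python3 - <<'E'
from h import *
delta([.4709,-.2461,.101],-155)
E
```

```text
tcp [ 0.4706 -0.2457  0.103 ] rot [-179.58    0.31 -155.1 ] d_tool [-0.0001 -0.0004  0.0021] t 2.4667 w 0.0876 F [-0.1 -0.4 -0.3]
spin -0.0963787444909201
```

Call:
{"api": "send_rows", "payload": {"motion": [{"travel": [0, 0, 0.002], "spin": 0}, {"travel": [0, 0, 0], "spin": 0}, {"travel": [0, 0, 0], "spin": 0}, {"travel": [0, 0, 0], "spin": 0}, {"travel": [0, 0, 0], "spin": 0}], "gripper": -1, "squeeze": 45}}

```text
time_s: 2.88
tcp_pos: [0.4727, -0.2456, 0.1045]
eef_rot: [-179.4, 0.6, -155.0]
contact_force: [0.8, 0.6, 0.6]
gripper_width: 0.0597
```

Call:
{"api": "send_rows", "payload": {"motion": [{"travel": [0, 0, 0], "spin": 0}, {"travel": [0, 0, 0], "spin": 0}, {"travel": [0, 0, 0], "spin": 0}]}}

```text
time_s: 3.13
tcp_pos: [0.473, -0.2456, 0.105]
eef_rot: [-179.4, 0.6, -155.0]
contact_force: [-0.4, 0.4, -0.9]
gripper_width: 0.0398
```

Call:
{"api": "send_rows", "payload": {"motion": [{"travel": [0.002, 0, 0.004], "spin": 0}, {"travel": [0, 0, 0], "spin": 0}, {"travel": [0, 0, 0], "spin": 0}, {"travel": [0, 0, 0], "spin": 0}]}}

```text
time_s: 3.47
tcp_pos: [0.4705, -0.2457, 0.1005]
eef_rot: [-179.5, 0.6, -155.0]
contact_force: [-1.1, 6.7, 5.3]
gripper_width: 0.0176
```

Call:
{"api": "send_rows", "payload": {"motion": [{"travel": [0, 0, 0], "spin": 0}, {"travel": [0, 0, 0], "spin": 0}, {"travel": [0, 0, 0], "spin": 0}]}}

```text
time_s: 3.72
tcp_pos: [0.4705, -0.2455, 0.1005]
eef_rot: [-179.5, 0.6, -155.0]
contact_force: [-0.5, 1.1, 1.1]
gripper_width: 0.0178
```

Call:
{"api": "send_rows", "payload": {"motion": [{"travel": [0, 0, -0.005], "spin": 0}, {"travel": [0, 0, -0.005], "spin": 0}, {"travel": [0, 0, -0.005], "spin": 0}]}}

```text
time_s: 3.97
tcp_pos: [0.4704, -0.2455, 0.1142]
eef_rot: [-179.5, 0.5, -155.0]
contact_force: [3.4, -3.2, -9.2]
gripper_width: 0.0179
```

Call:
{"api": "send_rows", "payload": {"motion": [{"travel": [0, 0, 0], "spin": 0}]}}

```text
time_s: 4.05
tcp_pos: [0.4705, -0.2455, 0.1147]
eef_rot: [-179.5, 0.6, -155.1]
contact_force: [3.5, -2.2, -9.6]
gripper_width: 0.0179
```

Call:
{"api": "send_rows", "payload": {"motion": [{"travel": [0, 0, 0], "spin": 5}, {"travel": [0, 0, 0], "spin": 5}, {"travel": [0, 0, 0], "spin": 5}]}}

```text
time_s: 4.3
tcp_pos: [0.4703, -0.2453, 0.1141]
eef_rot: [-179.7, 0.7, -170.5]
contact_force: [3.8, -2.0, -9.7]
gripper_width: 0.0175
```

```bash
python3 - <<'E'
from h import *
delta([.4705,-.2455,.1145],145)
print(r.get_state()["joints"].round(1), r.get_state()["moment"].round(2))
E
```

```text
tcp [ 0.4703 -0.2453  0.1141] rot [-179.73    0.67 -170.48] d_tool [-0.0001 -0.0003 -0.0004] t 4.3 w 0.0175 F [ 3.8 -2.  -9.7]
spin 44.51820546537749
[ -6.3  12.6 -26.8   0.1 -49.9 -74.3] [-0.73 -1.29 -0.02]
```

Call:
{"api": "send_rows", "payload": {"motion": [{"travel": [0, 0, 0], "spin": 5}, {"travel": [0, 0, 0], "spin": 5}, {"travel": [0, 0, 0], "spin": 5}, {"travel": [0, 0, 0], "spin": 5}, {"travel": [0, 0, 0], "spin": 5}]}}

```text
time_s: 4.72
tcp_pos: [0.4703, -0.2449, 0.1126]
eef_rot: [179.9, 0.7, 163.2]
contact_force: [3.9, -1.5, -8.8]
gripper_width: 0.0177
```

Call:
{"api": "send_rows", "payload": {"motion": [{"travel": [0, 0, 0], "spin": 5}, {"travel": [0, 0, 0], "spin": 5}, {"travel": [0, 0, 0], "spin": 5}]}}

```text
time_s: 4.97
tcp_pos: [0.4704, -0.2447, 0.1118]
eef_rot: [179.7, 0.6, 147.4]
contact_force: [3.9, -1.7, -8.8]
gripper_width: 0.0178
```

```bash
python3 - <<'E'
from h import *
delta([.4705,-.2455,.1145],145)
print(r.get_state()["joints"].round(1), r.get_state()["moment"].round(2))
E
```

```text
tcp [ 0.4704 -0.2447  0.1118] rot [179.69   0.62 147.39] d_tool [-0.0006 -0.0006 -0.0027] t 4.9667 w 0.0178 F [ 3.9 -1.7 -8.8]
spin 2.3890762636666523
[  -6.3   12.8  -26.9   -0.   -49.7 -116.3] [-0.77 -1.17 -0.02]
```

Turned 57.6°. Now the last 2.5°, then lower it gently into the notch and let go.

Call:
{"api": "send_rows", "payload": {"motion": [{"travel": [0, 0, 0], "spin": 2.5}, {"travel": [0, 0, 0], "spin": 0}]}}

```text
time_s: 5.13
tcp_pos: [0.4704, -0.2446, 0.1113]
eef_rot: [179.7, 0.6, 144.5]
contact_force: [3.7, -1.6, -9.1]
gripper_width: 0.0179
```

Call:
{"api": "send_rows", "payload": {"motion": [{"travel": [0, 0, 0.004], "spin": 0}, {"travel": [0, 0, 0.004], "spin": 0}, {"travel": [0, 0, 0.002], "spin": 0}]}}

```text
time_s: 5.38
tcp_pos: [0.4704, -0.2446, 0.1006]
eef_rot: [179.7, 0.6, 144.7]
contact_force: [3.5, -1.5, -6.6]
gripper_width: 0.0178
```

Call:
{"api": "send_rows", "payload": {"motion": [{"travel": [0, 0, 0], "spin": 0}, {"travel": [0, 0, 0], "spin": 0}, {"travel": [0, 0, 0], "spin": 0}, {"travel": [0, 0, 0], "spin": 0}, {"travel": [0, 0, 0], "spin": 0}], "gripper": 0.6}}

```text
time_s: 5.8
tcp_pos: [0.4701, -0.2448, 0.1021]
eef_rot: [179.7, 0.6, 144.9]
contact_force: [0.3, 0.3, -0.1]
gripper_width: 0.0457
```

Call:
{"api": "send_rows", "payload": {"motion": [{"travel": [0, 0, 0], "spin": 0}, {"travel": [0, 0, -0.02], "spin": 0}, {"travel": [0, 0, -0.03], "spin": 0}, {"travel": [0, 0, -0.03], "spin": 0}, {"travel": [0, 0, -0.03], "spin": 0}]}}

```text
time_s: 6.22
tcp_pos: [0.4641, -0.2436, 0.2096]
eef_rot: [-180.0, -0.2, 144.8]
contact_force: [1.2, 0.5, -0.8]
gripper_width: 0.0695
```

Call:
{"api": "send_rows", "payload": {"motion": [{"travel": [0, 0, -0.02], "spin": 0}, {"travel": [0, 0, 0], "spin": 0}, {"travel": [0, 0, 0], "spin": 0}]}}

```text
time_s: 6.47
tcp_pos: [0.4668, -0.2447, 0.2385]
eef_rot: [179.8, 0.5, 144.9]
contact_force: [-0.5, 0.2, -0.5]
gripper_width: 0.0704
```

```bash
python3 - <<'E'
from h import *
im,d,o,M,f,c=look("wrist",["green_grip"],"w2.png")
delta([.471,-.246,.2])
P=cloud(d,o,M,f,c); m=(d>0)&(np.hypot(P[...,0]-.471,P[...,1]+.246)<.045)&(P[...,2]>.115)&(P[...,2]<.16)
q=P[m];print(len(q),cv2.minAreaRect((q[:,:2]*1000).astype(np.float32)),np.median(q[:,2]))
look("top",["yellow_grip","green_grip"])
E
```

```text
wrist green_grip 0.83 [ 0.4751 -0.2489  0.12  ] px 257.0 197.0
tcp [ 0.4665 -0.2447  0.2376] rot [179.82   0.41 144.89] d_tool [-0.0042  0.0014  0.0376] t 6.5667 w 0.0698 F [-0.4  0.8  0.2]
1372 ((470.6494445800781, -244.97821044921875), (18.506404876708984, 49.185585021972656), 54.63805389404297) 0.1336452828036258
top yellow_grip 0.69 [ 0.4975 -0.0036  0.122 ] px 200.0 193.0
top green_grip 0.69 [ 0.4679 -0.2445  0.1179] px 301.0 209.0
```

View pics/w2.png

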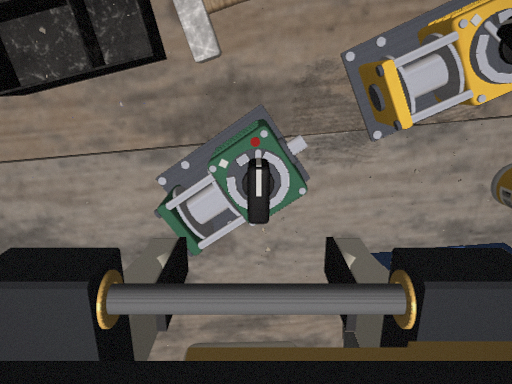

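The pointer (258,180) now faces the red dot (255,142). The top is at z 0.1336, against 0.1338 at the start, so the knob is fully down. Its yaw is 144.6, which is a turn of about 60°. The gripper is clear and nothing is touching.

```bash
python3 -c "
from plant import r
r.close_job()"
```

```text
the job is handed in; nothing more can be done
```

The green winch's knob is in the freespool notch, and I handed the job in at about 6.7 s of the 32 s allowed. I gripped it at 45 N, pulled it up about 14 mm, turned it 60° clockwise, lowered it into the notch, let go and backed off upward.

**Green knob:** In the last wrist picture the pointer faces the red dot. Depth puts the bar at yaw 144.6°, from -155° at the start. Its top is at z 0.1336 m, against 0.1338 m before, so it is fully home.

**Contact:** The contact force after backing off was within sensor noise, under 1 N.

**Yellow knob:** It was never approached, and its measured position agrees with the first one to within 2 mm.

No check failed. The only disagreement was that the detection network's estimates of the green knob were up to 6 mm off along x from the depth fit. I used the depth fit for the grasp.

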